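Clamp a glass cane in the sprung cradle

TASK

Lift the sprung clamp bar of the cane cradle by its black knob and turn it aside, then lay the glass cane from the table into the two saddles and, with the bar still aside, press its end gently but definitely home against the end stop. Turn the bar back and, keeping hold of the knob, let it down until it rests on the cane and clamps it, and only then let go: the glass must never be banged, neither against the stop nor by the bar snapping down. Leave the things standing round about where they are.

Things in the scene. Friction and masses are not known exactly. Their poses are not given: they have to be found in the camera images.
- seat (a point): Where the cane's middle belongs in the cradle (dark steel base plate 124 x 216 x 12 mm, fixed): on the cane's axis, 6 mm above the saddles' floors, which are 40 mm above the table. The cane lies along this point's y, with an aluminium U saddle (34 mm wide, 28 mm long) at y -70 and +70 mm, open between. Grooves 15 mm wide, sides 8 mm high, flared to 22 mm. z up.
- end_stop: Rigid upright steel plate, 30 mm wide, top 54 mm above the table, at the +y end of the saddles; origin at its lower edge on the face towards the cane, 100 mm in +y from the seat point. The cane's end is pressed on it: 2 N or more for 0.2 s is definite, over 22 N chips the glass.
- post_axis (a point): Foot of the clamp's upright steel post (radius 7 mm, top 110 mm above the table, a coil spring on it), 52 mm in +x and 70 mm in +y of the seat point, 12 mm above the table. The clamp bar turns about and slides up this axis. Round the foot is a collar (radius 31 mm, top 41 mm above the table) with one 9 mm notch that faces the saddle.
- knob (a point): Middle of the upright black knob on the clamp bar's free end: a cylinder 16 mm thick, 34 mm high, 92 mm from the post axis; its middle is 17 mm above the bar's upper face and 78 mm above the table with the bar right down. x runs along the bar to the post, z up; it turns with the bar. The bar is 16 mm wide, 10 mm thick.
- bar_lift (a joint): Height of the clamp bar, m: 0 right down with no cane, about 0.003 resting on a cane in the saddles, at most 0.019. Spring and weight draw it down, about 7.5 N at 0.003, 10 N at 0.015. A pin under it sits in the collar's notch until lifted over 0.011; turned aside, the pin rides on the collar, so the bar stays up when let go. Let go above the notch, it snaps down, which breaks glass.
- bar_turn (a joint): Turn of the clamp bar about its post, rad: 0 across the +y saddle with the knob on the cradle's -x side, growing clockwise seen from above (the knob moves towards +y); range -0.06 to 1.75. Properly aside is over 1.2. The pin, 24 mm from the axis, enters the notch only within about 0.04 of 0.
- clamp_bar: The aluminium clamp bar with hub, knob and, 52 mm from the post axis, a rubber pad that presses on the cane over the +y saddle; origin on the post axis at the height of the pad's underside. At rest it presses with about 7.5 N; over 22 N on the cane breaks the glass.
- cane_mid (a point): Middle of the glass cane, on its axis: a straight pale translucent rod, 12 mm thick and 200 mm long, about 60 g, lying loose on the table to the right of the cradle. Its y runs along the rod; either end may lead. Does not roll.
- cane: The same cane; this origin is on its underside at mid-length.
- collar: The notched collar with the post, origin at the post_axis point. The bar's pin must not be wrenched against it with more than 35 N: lift the bar clear before turning it.
- tumbler: Bystander: clear glass tumbler, 56 mm across and 70 mm high, standing behind; origin under its centre. Leave it.
- mould: Bystander: round pale mould, 68 mm across and 54 mm high, standing behind the cradle; origin under its centre. Leave it.
- tin: Bystander: round flat wax tin, 67 mm across and 24 mm high, behind, between cane and cradle; origin under its centre. Leave it.

How it is judged:
By the outcome, as a careful person would: the job done as asked, in the order asked, and still so for the second after the job is handed in, with the robot touching nothing.
It also fails if it takes over 72 s, if anything falls off the work surface, if the arm or the gripper's body presses on something with over 40 N, if the wrist force passes 120 N, or if a joint passes its speed limit or range.

ROBOT

A 6-joint arm with a two-finger parallel gripper is mounted at the origin on a cart in front of the work surface, level with it; the furniture and walls round the work are solid. World frame = base frame: x ahead of the robot, y to its left, z up, the work surface at z = 0. Lengths are in mm, angles in degrees, forces in N, time in s.
With the tool pointing down it reaches from about 350 to 850 mm from the base axis. Payload 8.1 kg.
Tool frame: the origin (TCP) lies midway between the tips of the shut fingers; the grasp point (between the pads) lies 19 mm behind it; z points along the fingers, y is the line along which they close (so a half turn about z gives the same grasp; the last joint's range is limited). The gripper opens to 85 mm and grips with 20 to 120 N. Pads are 22 mm wide; open, the fingers measure 114 mm over their backs; the gripper's body (76 mm by 85 mm) begins 54 mm behind the grasp point. The pads swing forward as they close: fully open they stand 13 mm farther back than shut.
Start: joints at [-69.809, 7.471, 85.268, -0, 87.261, -4.893], TCP at [254.389, -543.408, 231.292] pointing down, gripper open.
Joint ranges: [-169.43, 169.43], [-51.17, 129.36], [1.28, 143.12], [-76.62, 256.62], [0, 156.53], [-152.29, 152.29]. Speed limits (degrees/s): [136.94, 136.94, 159.86, 180, 180, 180].

INTERFACE

Orientations are given as [roll, pitch, yaw] about the fixed x, y, z axes, in that order (R = Rz(yaw) Ry(pitch) Rx(roll)).
In Python, from bench import r gives the robot as it stands.
- The arm moves only by the tool step_arm, never from a script. Its arguments are lists of equal length, an entry for each row: "delta_pos": the shift along the world's x, y, z in units of 200 mm (1.0 is 200 mm), a list of three; "spin": the turn about the world's z in units of 180 degrees (1.0 is 180 degrees). In form: {"delta_pos": [[dx, dy, dz], ...], "spin": [spin, ...]}. A call has 1 to 8 rows; each row shifts and turns the commanded pose from where the row before left it; what a row does not reach is not made up. A row lasts 1/8 s, in which the tool goes at most 62.5 mm and 10.7 degrees, less where a joint would pass 70% of its speed; a pose out of reach is approached as far as the arm can. A call with a number of a shift or a turn outside -1 to 1 is refused whole. A call with a gripper value outside its range is refused whole. "gripper" is the opening, from -1 (shut) to 1 (fully open), set as the call begins (left out, the last holds). The fingers move at their own pace and stop on an object; "squeeze" is the grip in N (left out, the last holds). Time passes only in rows, so rows that do not move let the fingers close. It gives the time, the measured TCP pose, the force, the opening and the grip force at its end, in the units of the state.
- r.sense(): the state, without advancing time (a new reading comes with each control period).
- r.snapshot(name): name is "side" or "top" or "wrist"; returns a dict with "pixels" (420x560x3 uint8, blue, green, red), "fx", "fy", "cx", "cy" (pixels), "camera_from_world" (4x4, takes a point from world to camera coordinates). Camera axes: x right, y up, looking along -z (the intrinsics and any distortion apply to the point x, -y, -z); pixel columns grow to the right and rows downward; lengths in mm; the calibration is good to about 2 mm. A picture is of the moment at which its call begins. There is no depth.
- r.hand_in(): hands the job in; it is judged then, once.
The state is a dict: "time": time; "joint_pos": joint angles; "qd": joint speeds; "joint_efforts": joint torques, N m; "tool_pos": TCP position; "tcp_rot": TCP orientation; "ft_force": force on the tool from outside, world axes, zero at the start; "wrist_torque": the same for the moment, N m; "finger_gap": finger opening in mm; "grip_force": force on a finger pad.
Only numpy, scipy, OpenCV 4.12 (cv2) and the standard library are available. Lean on these libraries where they do the work, as an engineer would, in place of code of your own. Each camera call takes 0.05 s, during which the arm holds its last target. There are 200 camera calls.

## Working session

There is one attempt and no reset: what is moved stays moved. The work goes in short steps, Python scripts to look and compute and a tool call to move; the robot and the scene stay as the last step left them, time stands still between calls to the robot, and variables do not carry over. Pictures are saved under pics/ and viewed, at most 10 in all, crops included, and the job is handed in when it is done.

Besides the shell and the picture viewer there is one more tool, called after "Emit:" as a command line: name --pt "numbers of a row" for each row, then --argument value for the rest. step_arm: Moves the arm, as the interface text tells. Shifts and turns lie within -1 to 1; 1 stands for 200 mm of shift or 180 degrees of turn. Its arguments: {"type":"object","properties":{"delta_pos":{"type":"array","items":{"type":"array","items":{"type":"number","minimum":-1,"maximum":1}}},"spin":{"type":"array","items":{"type":"number","minimum":-1,"maximum":1}},"gripper":{"type":"number"},"squeeze":{"type":"number"}},"required":["delta_pos","spin"]}

```bash
mkdir -p pics; ls
cat > h.py <<'E'
import numpy as np, cv2
from bench import r
def snap(name, fn=None):
    s=r.snapshot(name)
    s['img']=np.ascontiguousarray(s['pixels'])
    if fn: cv2.imwrite('pics/'+fn, s['img'])
    return s
def ray(s,u,v):
    T=np.array(s['camera_from_world']); R=T[:3,:3]; c=-R.T@T[:3,3]
    d=np.array([(u-s['cx'])/s['fx'], -(v-s['cy'])/s['fy'], -1.0])
    return c, R.T@d
def onz(s,u,v,z):
    c,d=ray(s,u,v); return c+d*(z-c[2])/d[2]
def proj(s,p):
    T=np.array(s['camera_from_world']); q=T[:3,:3]@np.array(p)+T[:3,3]
    return s['cx']+s['fx']*q[0]/-q[2], s['cy']+s['fy']*(-q[1])/-q[2]
E
python3 - <<'E'
from h import *
a=snap('top','top0.png'); b=snap('side','side0.png')
for s in(a,b): print({k:v for k,v in s.items() if k not in('pixels','img')}, ray(s,280,210))
E
```

```text
pics
{'fx': 489.72460813321214, 'fy': 489.72460813321214, 'cx': 276.3697041512968, 'cy': 210.2435387744852, 'camera_from_world': array([[-2.75393459e-02, -9.99609251e-01,  4.78845959e-03,
        -1.00663512e+01],
       [ 9.77633669e-01, -2.59341265e-02,  2.08709921e-01,
        -5.71917284e+02],
       [-2.08504184e-01,  1.04290940e-02,  9.77965868e-01,
        -1.20582812e+03],
       [ 0.00000000e+00,  0.00000000e+00,  0.00000000e+00,
         1.00000000e+00]])} (array([ 307.42816444,  -12.31889818, 1298.67175377]), array([ 0.20878621, -0.01785203, -0.97782658]))
{'fx': 546.5310536293701, 'fy': 546.5310536293701, 'cx': 281.5695824758988, 'cy': 220.8503480650169, 'camera_from_world': array([[-9.00376329e-01, -4.35047110e-01,  7.51513601e-03,
         5.21024844e+02],
       [ 1.95433291e-01, -3.88917872e-01,  9.00304791e-01,
        -1.78389888e+02],
       [-3.88752227e-01,  8.12081831e-01,  4.35195135e-01,
        -9.09804695e+02],
       [ 0.00000000e+00,  0.00000000e+00,  0.00000000e+00,
         1.00000000e+00]])} (array([150.29315814, 896.12719929, 552.63227562]), array([ 0.39521798, -0.81855365, -0.41734286]))
```

View pics/top0.png

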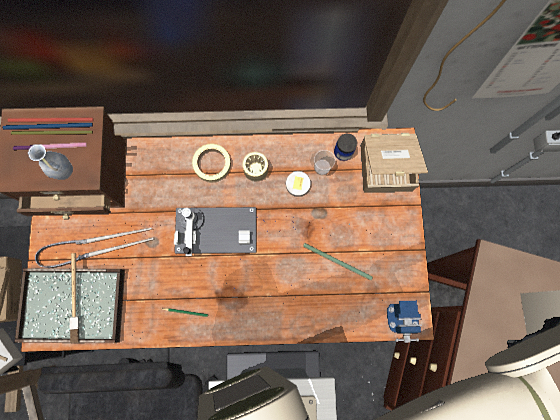

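View pics/side0.png

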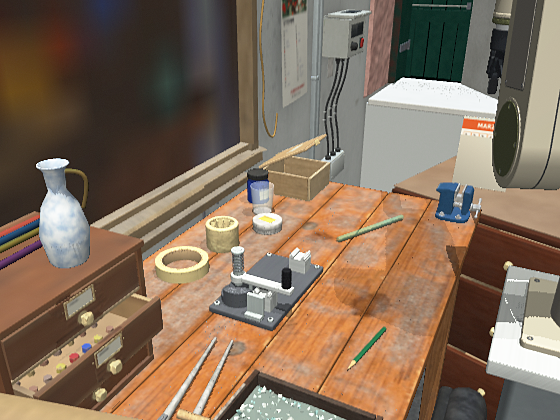

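The top view shows the cradle plate at cols 175–257, rows 207–255, with its post near (187,213) and the knob near (180,238). The cane runs from (306,246) to (371,278). In the side view the post is at (237,260), the black knob at (287,277) and the cane from (338,240) to (402,217).

Run:
```python
from h import *
a=snap('top'); b=snap('side')
def comp(s,mask,x0,y0,x1,y1):
    m=np.zeros_like(mask); m[y0:y1,x0:x1]=mask[y0:y1,x0:x1]
    n,l,st,c=cv2.connectedComponentsWithStats(m)
    i=1+np.argmax(st[1:,4]); return (l==i).astype(np.uint8)
A=a['img'].astype(int); B=b['img'].astype(int)
# plate in top: low red relative to wood
m=((A[...,2]-A[...,0])<25).astype(np.uint8)
p=comp(a,m,165,195,265,262)
rect=cv2.minAreaRect(cv2.findNonZero(p)); print(rect)
for q in cv2.boxPoints(rect): print('plate',q,onz(a,*q,12).round(1))
c=comp(a,((A[...,2]-A[...,1])<15).astype(np.uint8),298,238,380,285)
rc=cv2.minAreaRect(cv2.findNonZero(c)); print(rc,c.sum())
for q in cv2.boxPoints(rc): print('cane',q,onz(a,*q,6).round(1))
print('mid',onz(a,*rc[0],6))
# knob side
k=comp(b,(B.max(2)<45).astype(np.uint8),275,262,300,292)
x,y,w,h=cv2.boundingRect(k);print('knob side',x,y,w,h)
# top at bar down z=95, mid 78; two-ray with top
def tri(s1,u1,s2,u2):
    c1,d1=ray(s1,*u1);c2,d2=ray(s2,*u2)
    M=np.array([d1,-d2]).T; t=np.linalg.lstsq(M,c2-c1,rcond=None)[0]
    return (c1+d1*t[0]+c2+d2*t[1])/2,np.linalg.norm(c1+d1*t[0]-c2-d2*t[1])
print('knob mid z78 side',onz(b,x+w/2,y+h/2,78))
kt=comp(a,(A.max(2)<45).astype(np.uint8),170,225,190,250); x,y,w,h=cv2.boundingRect(kt);print('knob top',x,y,w,h,onz(a,x+w/2,y+h/2,78))
print(onz(b,402,217,6),onz(b,338,240,6))
I=np.hstack([cv2.resize(a['img'][200:262,168:264],None,fx=4.2,fy=4.2,interpolation=cv2.INTER_CUBIC),cv2.resize(b['img'][240:302,225:321],None,fx=4.2,fy=4.2,interpolation=cv2.INTER_CUBIC)])
I=cv2.resize(I,(800,int(I.shape[0]*800/I.shape[1]))); cv2.imwrite('pics/crop1.png',I)
```

```text
((215.51747131347656, 230.80398559570312), (47.31490707397461, 83.54547882080078), 88.75463104248047)
plate [173.24043 208.06001] [595.1 250.7  12. ]
plate [256.76617 206.24422] [594.1  26.4  12. ]
plate [257.7945  253.54796] [466.4  26.1  12. ]
plate [174.26877 255.36375] [467.5 246.   12. ]
((337.5647277832031, 260.8681640625), (76.04060363769531, 4.847404956817627), 26.146841049194336) 314
cane [302.36707 246.28932] [483.3 -92.5   6. ]
cane [304.50317 241.93794] [494.8 -98.6   6. ]
cane [372.7624  275.44702] [ 401.2 -274.4    6. ]
cane [370.62628 279.7984 ] [ 390.1 -268.     6. ]
mid [ 442.01007666 -183.98287838    6.        ]
knob side 282 269 9 20
knob mid z78 side [471.98102741 203.62296093  78.        ]
knob top 178 232 1 8 [507.92271947 222.8423162   78.        ]
[ 395.62376372 -269.16926251    6.        ] [489.25310541 -93.25183046   6.        ]
```

View pics/crop1.png

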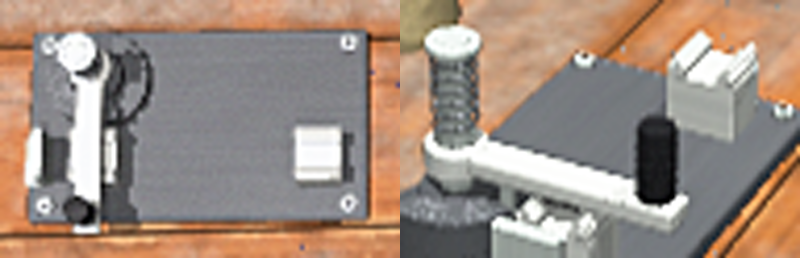

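The crop shows the bar across the +y saddle, the knob on the robot side and the far saddle to the right at about (244,237) in the top image. The cradle is aligned with the world axes to within about 0.5°.

Run:
```python
from h import *
a=snap('top'); s=r.sense(); print({k:np.round(v,2) for k,v in s.items()})
print('saddle',onz(a,168+318/4.1667,200+153/4.1667,48),'post',onz(a,168+77/4.1667,200+52/4.1667,110),'knobtop',onz(a,168+78/4.1667,200+208/4.1667,95),'stop top',onz(a,168+35/4.1667,200+157/4.1667,54))
b=snap('side'); print('post side',onz(b,225+455/4.1667,240+40/4.1667,110),'knobtop side',onz(b,225+658/4.1667,240+123/4.1667,95))
w=snap('wrist'); print(w['fx'],w['camera_from_world'].round(3))
```

```text
{'time': np.float64(0.25), 'joint_pos': array([-69.81,   7.49,  85.3 ,  -0.  ,  87.26,  -4.89]), 'qd': array([ 0.02, -0.18, -0.16,  0.04,  0.08,  0.02]), 'joint_efforts': array([-0.000e+00, -5.688e+01, -5.002e+01, -0.000e+00,  1.000e-02,
        0.000e+00]), 'tool_pos': array([ 254.28, -543.17,  230.78]), 'tcp_rot': array([-179.95,   -0.  ,   25.08]), 'ft_force': array([ 0.38,  0.28, -0.06]), 'wrist_torque': array([-0.01, -0.01,  0.01]), 'grip_force': np.float64(0.0), 'finger_gap': np.float64(85.48)}
saddle [506.42632925  58.95413286  48.        ] post [561.09772907 197.76691463 110.        ] knobtop [469.82001009 198.814116    95.        ] stop top [507.64807045 232.78523602  54.        ]
post side [418.32463094 130.4194174  110.        ] knobtop side [332.27056575 132.07246277  95.        ]
349.76223297696214 [[ 4.23000e-01 -9.06000e-01 -1.00000e-03 -5.99496e+02]
 [ 8.64000e-01  4.04000e-01 -3.00000e-01  3.76870e+01]
 [ 2.73000e-01  1.26000e-01  9.54000e-01 -3.79623e+02]
 [ 0.00000e+00  0.00000e+00  0.00000e+00  1.00000e+00]]
```

Emit:
step_arm --pt "0.08 0.29 0" --pt "0.08 0.29 0" --pt "0.08 0.29 0" --pt "0.08 0.29 0" --pt "0.08 0.29 0" --pt "0.08 0.29 0" --pt "0.08 0.29 0" --pt "0.08 0.29 0" --spin '[0,0,0,0,0,0,0,0]'

```text
time: 1.35
tool_pos: [382.6, -77.6, 231.7]
tcp_rot: [179.9, -0.1, 25.1]
ft_force: [1.1, -0.1, 0.7]
finger_gap: 85.1
grip_force: 0.0
```

Emit:
step_arm --pt "0.03 0.093 -0.02" --pt "0.03 0.093 -0.02" --pt "0.03 0.093 -0.02" --pt "0.03 0.093 -0.02" --pt "0.03 0.093 -0.02" --pt "0.03 0.093 -0.02" --pt "0.03 0.093 -0.02" --pt "0.03 0.093 -0.02" --spin '[0.0574,0.0574,0.0574,0.0574,0.0574,0.0574,0.0574,0.0574]'

```text
time: 2.35
tool_pos: [430.6, 70.0, 199.3]
tcp_rot: [180.0, 0.0, 108.1]
ft_force: [-0.1, 0.4, -0.4]
finger_gap: 85.7
grip_force: 0.0
```

Emit:
step_arm --pt "0.03 0.093 -0.02" --pt "0.03 0.093 -0.02" --pt "0.03 0.093 -0.02" --pt "0.03 0.093 -0.02" --pt "0.03 0.093 -0.02" --pt "0.03 0.093 -0.02" --pt "0.02 0.093 -0.02" --spin '[0.0574,0.0574,0.0574,0.0574,0.0574,0.0574,0.0574]' --gripper 0.0

```text
time: 3.22
tool_pos: [470.6, 200.2, 171.2]
tcp_rot: [180.0, 0.0, -179.6]
ft_force: [0.1, 0.6, 0.3]
finger_gap: 42.7
grip_force: 0.0
```

Run:
```python
from h import *
s=r.sense(); print(s['tool_pos'],s['tcp_rot'],s['finger_gap'],s['joint_pos'].__repr__())
w=snap('wrist','w1.png')
for n,p in dict(knobtop=(470,200,95),post=(561,199,110),stop=(508,229,54),sadc=(508,59,48)).items(): print(n,np.round(proj(w,p)))
```

```text
[470.61247303 200.22674726 171.22390024] [ 1.79998801e+02  1.03853928e-02 -1.79596163e+02] 42.6768064329156 array([ 1.73036301e+01, -4.25512213e+00,  1.03548372e+02, -1.89649892e-03,
        8.06964642e+01, -7.30999010e+01])
knobtop [286. 217.]
post [284. 347.]
stop [322. 245.]
sadc [114. 241.]
```

View pics/w1.png

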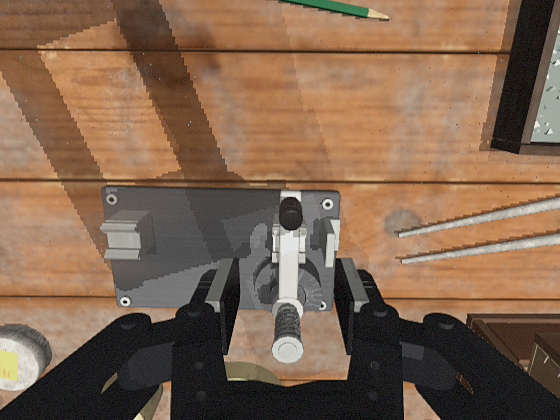

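The wrist view shows the knob between about rows 198 and 230 near col 291, the post top at (288,348), the stop at col 333 and the far saddle near (128,240).

Run:
```python
from h import *
w=snap('wrist')
A=w['img'].astype(int)
m=(A.max(2)<50).astype(np.uint8); m2=np.zeros_like(m); m2[190:240,275:306]=m[190:240,275:306]
n,l,st,c=cv2.connectedComponentsWithStats(m2); i=1+np.argmax(st[1:,4]); print(st[i],c[i])
x,y,ww,h,_=st[i]
L=l==i
for rr in range(y,y+h,3): 
    q=np.where(L[rr])[0]; print(rr,q.min(),q.max(),end='; ')
print()
print('top lower edge->',onz(w,x+ww/2,y+h-ww/2,95), 'post',onz(w,288,348,110))
print('plate corners',[onz(w,u,v,12).round(1) for u,v in((103,186),(339,192),(335,312),(117,309))])
```

```text
[277 198  23  33 372] [288.17741935 215.36290323]
198 285 291; 201 280 295; 204 278 297; 207 278 296; 210 279 298; 213 278 299; 216 277 299; 219 277 299; 222 277 298; 225 278 297; 228 281 294; 
top lower edge-> [471.45116754 203.55864954  95.        ] post [561.01241529 204.66278419 110.        ]
plate corners [array([472.1,  40.2,  12. ]), array([474.4, 249.1,  12. ]), array([598.1, 252.7,  12. ]), array([597.8,  36.2,  12. ])]
```

Emit:
step_arm --pt "0.005 0.014 -0.1" --pt "0 0 -0.1" --pt "0 0 -0.1" --pt "0 0 -0.1" --pt "0 0 -0.07" --pt "0 0 -0.055" --pt "0 0 0" --spin '[-0.002,0,0,0,0,0,0]'

```text
time: 4.2
tool_pos: [470.9, 202.1, 65.6]
tcp_rot: [-180.0, -0.1, 179.7]
ft_force: [-0.4, -0.4, 0.0]
finger_gap: 42.6
grip_force: 0.0
```

Emit:
step_arm --pt "0 0 0" --pt "0 0 0" --pt "0 0 0" --pt "0 0 0" --pt "0 0 0" --pt "0 0 0" --spin '[0,0,0,0,0,0]' --gripper -1 --squeeze 50

```text
time: 4.95
tool_pos: [471.8, 202.6, 66.7]
tcp_rot: [180.0, 0.1, 179.7]
ft_force: [1.5, 0.4, 3.0]
finger_gap: 14.4
grip_force: 48.9
```

Emit:
step_arm --pt "0 0 0.02" --pt "0 0 0.02" --pt "0 0 0.02" --pt "0 0 0.02" --pt "0 0 0" --pt "0 0 0" --spin '[0,0,0,0,0,0]'

```text
time: 5.7
tool_pos: [472.3, 202.1, 81.6]
tcp_rot: [-180.0, 0.1, 179.7]
ft_force: [10.2, 2.1, -9.1]
finger_gap: 14.5
grip_force: 48.8
```

Run:
```python
from h import *
s=r.sense(); print({k:np.round(s[k],2) for k in('tool_pos','ft_force','wrist_torque')})
b=snap('side','s2.png'); I=cv2.resize(b['img'][235:305,215:325],None,fx=5,fy=5,interpolation=cv2.INTER_CUBIC); cv2.imwrite('pics/s2c.png',I)
P=np.array([562.5,203]); prev=np.array([470.5,203])
th0=0
for th in np.deg2rad(np.arange(10,81,10)):
    q=P+92*np.array([-np.cos(th),np.sin(th)]); print(int(round(np.rad2deg(th))),((q-prev)/200).round(4)); prev=q
```

```text
{'tool_pos': array([472.28, 202.14,  81.6 ]), 'ft_force': array([10.2 ,  2.1 , -9.13]), 'wrist_torque': array([ 0.24, -1.43,  0.06])}
10 [0.007  0.0799]
20 [0.0208 0.0775]
30 [0.0339 0.0727]
40 [0.046  0.0657]
50 [0.0567 0.0567]
60 [0.0657 0.046 ]
70 [0.0727 0.0339]
80 [0.0775 0.0208]
```

View pics/s2c.png

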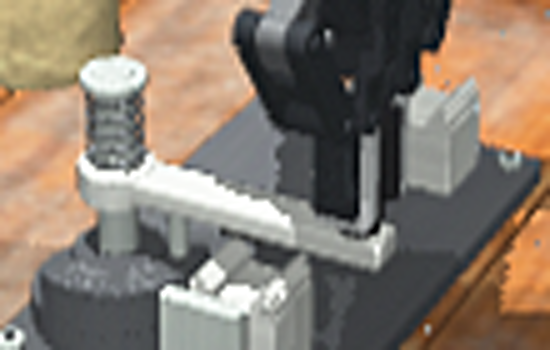

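The bar is up, with its pin clear above the collar. Next I turn it aside.

Emit:
step_arm --pt "0.007 0.08 0" --pt "0.021 0.0775 0" --pt "0.034 0.0727 0" --pt "0.046 0.0657 0" --spin '[-0.0556,-0.0556,-0.0556,-0.0556]'

```text
time: 6.25
tool_pos: [493.8, 260.6, 81.0]
tcp_rot: [-179.9, 0.1, 139.3]
ft_force: [11.5, -6.4, -9.7]
finger_gap: 14.4
grip_force: 48.8
```

Emit:
step_arm --pt "0.0567 0.0567 0" --pt "0.0657 0.046 0" --pt "0.0727 0.034 0" --pt "0.0775 0.0208 0" --pt "0 0 0" --pt "0 0 0" --spin '[-0.0556,-0.0556,-0.0556,-0.0556,0,0]'

```text
time: 7.0
tool_pos: [546.9, 291.3, 79.7]
tcp_rot: [-179.8, 0.1, 99.6]
ft_force: [4.9, -4.5, -9.3]
finger_gap: 14.7
grip_force: 48.9
```

Emit:
step_arm --pt "0 0 -0.008" --pt "0 0 -0.006" --pt "0 0 0" --spin '[0,0,0]'

```text
time: 7.38
tool_pos: [547.3, 291.7, 78.4]
tcp_rot: [-179.9, 0.1, 99.6]
ft_force: [2.7, -4.6, -3.8]
finger_gap: 14.9
grip_force: 49.6
```

Emit:
step_arm --pt "0 0 0" --pt "0 0 0" --pt "0 0 0.05" --pt "0 0 0.15" --pt "0 0 0.25" --pt "-0.02 -0.1 0.05" --spin '[0,0,0,0,0,-0.02]' --gripper 0.0

```text
time: 8.12
tool_pos: [545.8, 275.0, 185.5]
tcp_rot: [179.5, -0.2, 96.1]
ft_force: [-0.1, -0.1, 1.0]
finger_gap: 42.5
grip_force: 0.0
```

Emit:
step_arm --pt "-0.055 -0.25 0" --pt "-0.055 -0.25 0" --pt "-0.055 -0.25 0" --pt "-0.055 -0.25 0" --pt "-0.055 -0.25 0" --pt "-0.055 -0.25 -0.03" --pt "-0.055 -0.25 -0.03" --pt "-0.055 -0.25 -0.04" --spin '[-0.025,-0.025,-0.025,-0.025,-0.025,-0.025,-0.025,-0.013]'

```text
time: 9.12
tool_pos: [455.5, -128.5, 160.8]
tcp_rot: [179.9, -0.0, 62.1]
ft_force: [1.2, -0.2, 0.4]
finger_gap: 42.7
grip_force: 0.0
```

Emit:
step_arm --pt "-0.065 -0.275 -0.04" --pt "0 0 -0.04" --pt "0 0 0" --spin '[0,0,0]'

```text
time: 9.5
tool_pos: [442.2, -181.5, 143.4]
tcp_rot: [-180.0, -0.0, 62.1]
ft_force: [0.6, -0.0, 0.3]
finger_gap: 42.8
grip_force: 0.0
```

Run:
```python
from h import *
s=r.sense(); print(s['time'],s['tool_pos'],s['tcp_rot'])
w=snap('wrist','w3.png')
for p in((442,-183,6),(395.6,-270,6),(489,-94,6)): print(np.round(proj(w,p)))
b=snap('side','s3.png')
cv2.imwrite('pics/both3.png',np.vstack([w['img'],cv2.resize(b['img'][235:305,215:325],None,fx=2.5,fy=2.5).repeat(1,0) if 0 else cv2.copyMakeBorder(cv2.resize(b['img'][235:305,215:325],None,fx=2.5,fy=2.5),0,0,0,560-275,cv2.BORDER_CONSTANT)]))
```

```text
9.5 [ 442.24281886 -181.45653084  143.35985337] [-1.79950291e+02 -3.36831844e-02  6.21443309e+01]
[287. 197.]
[287. 301.]
[287.  66.]
```

View pics/both3.png

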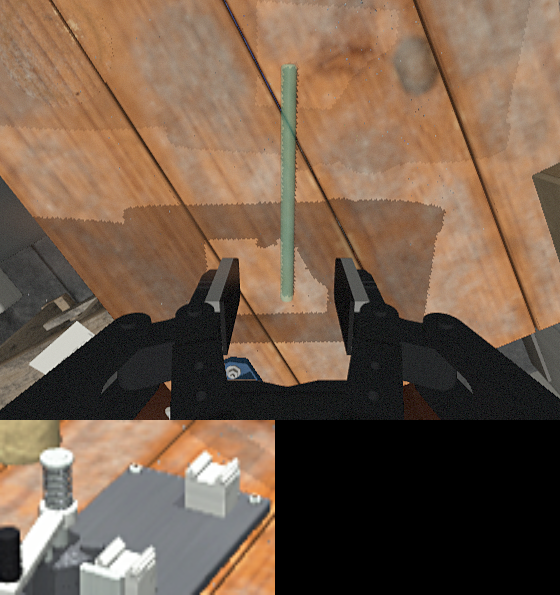

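The cane appears from (289,65) to (287,300), within 2 px of prediction and centred between the fingers. The bar is standing aside.

Emit:
step_arm --pt "0 0 -0.2" --pt "0 0 -0.2" --pt "0 0 -0.15" --pt "0 0 -0.09" --pt "0 0 -0.04" --pt "0 0 -0.02" --pt "0 0 0" --spin '[0.002,0,0,0,0,0,0]'

```text
time: 10.48
tool_pos: [443.1, -181.8, 4.1]
tcp_rot: [179.9, -0.0, 62.6]
ft_force: [-0.1, 0.5, 0.0]
finger_gap: 42.7
grip_force: 0.0
```

Emit:
step_arm --pt "0 0 -0.01" --pt "0 0 0" --pt "0 0 0" --pt "0 0 0" --pt "0 0 0" --pt "0 0 0" --spin '[0,0,0,0,0,0]' --gripper -1 --squeeze 30

```text
time: 11.22
tool_pos: [443.0, -182.2, 2.0]
tcp_rot: [179.9, 0.0, 62.6]
ft_force: [0.2, 0.6, 6.7]
finger_gap: 10.7
grip_force: 30.7
```

Emit:
step_arm --pt "0 0 0.1" --pt "0 0 0.2" --pt "0 0 0.2" --pt "0.03 0.1 0.09" --pt "0.06 0.25 0" --pt "0.06 0.25 0" --pt "0.06 0.25 0" --pt "0.06 0.25 0" --spin '[0,0,0,0,0.038,0.038,0.038,0.038]'

```text
time: 12.22
tool_pos: [496.2, 39.7, 119.0]
tcp_rot: [-180.0, 0.0, 90.1]
ft_force: [1.0, 0.1, -1.5]
finger_gap: 11.1
grip_force: 29.9
```

Emit:
step_arm --pt "0.05 0.25 0" --pt "0.015 0.175 0" --pt "0 0 -0.1" --pt "0 0 -0.05" --pt "0 0 0" --spin '[0,0,0,0,0]'

```text
time: 12.85
tool_pos: [508.3, 122.5, 88.1]
tcp_rot: [-179.8, 0.0, 89.9]
ft_force: [0.0, 0.6, -1.7]
finger_gap: 10.7
grip_force: 29.9
```

Run:
```python
from h import *
s=r.sense(); print(s['time'],s['tool_pos'],s['tcp_rot'],s['ft_force'])
w=snap('wrist','w4.png'); a=snap('top','t4.png')
for n,p in dict(stop=(510.5,233,54),sadp=(510.5,203,48),sadm=(510.5,63,48)).items(): print(n,np.round(proj(w,p)))
t=cv2.resize(a['img'][195:262,165:275],None,fx=2.5,fy=2.5)
cv2.imwrite('pics/both4.png',np.vstack([w['img'],cv2.copyMakeBorder(t,0,0,0,560-t.shape[1],cv2.BORDER_CONSTANT)]))
```

```text
12.85 [508.30114636 122.51450729  88.09260117] [-1.79830708e+02  2.84408430e-02  8.98881028e+01] [ 0.02212969  0.5985852  -1.69265375]
stop [290.  19.]
sadp [290.  90.]
sadm [290. 330.]
```

View pics/both4.png

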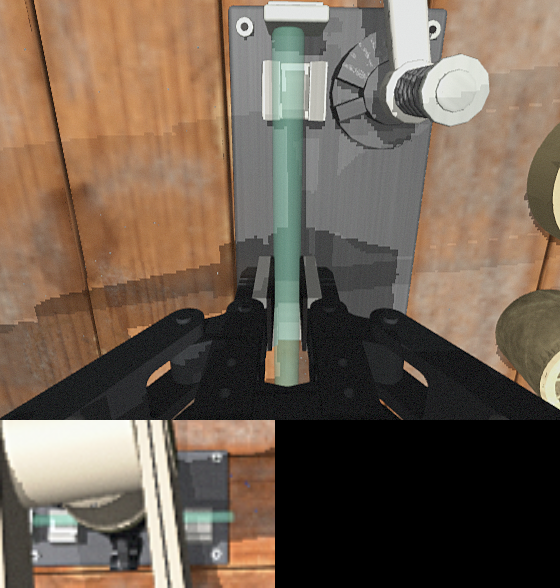

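The wrist view shows the stop top at cols 266–329 with its near edge at row ~18, the +y saddle at cols 264–326, and the cane end at (288,27). I compute the offsets.

Run:
```python
from h import *
w=snap('wrist'); f=lambda u,v,z:onz(w,u,v,z).round(1)
for z in(54,): print('stop edge',f(266,18,z),f(297.5,18,z),f(329,18,z))
print('saddle top L/R at z48',f(264,90,48),f(326,90,48),'rows',f(295,60,48),f(295,120,48))
for v in(60,150,250):print('cane z92', f(275 if v<100 else 274,v,92),f(302,v,92))
print('cane end',f(288,27,92),f(288,27,98))
# saddle groove columns profile
A=cv2.cvtColor(w['img'],cv2.COLOR_BGR2GRAY); print(A[66,255:335]); print(A[200,262:315])
print('post top',f(462,88,110),f(400,88,54))
```

```text
stop edge [501.1 234.   54. ] [515.4 233.9  54. ] [529.7 233.9  54. ]
saddle top L/R at z48 [499.1 203.   48. ] [530.  202.9  48. ] rows [514.5 216.8  48. ] [514.6 188.5  48. ]
cane z92 [506.1 212.8  92. ] [516.1 212.7  92. ]
cane z92 [505.3 179.6  92. ] [516.4 179.6  92. ]
cane z92 [504.7 136.2  92. ] [516.8 136.2  92. ]
cane end [510.9 223.7  92. ] [510.9 222.7  98. ]
[140 139 137 133 174 219 236 208 207 207 211 193 193 193 192 193 179 164
 169 178 181 216 170 159 213 214 213 214 213 216 215 217 219 220 219 216
 213 214 211 213 211 210 207 205 204 202 199 193 177 223 208 176 226 206
 189 187 188 186 186 189 190 189 186 187 182 186 180 217 242 173 119 120
 121 121 119 121 127 128 100  42]
[119 116 116 119 116 117 122 118 121 117 115 121 129 135 135 144 146 148
 149 151 154 152 156 157 158 160 162 132 135 126 133 126 123 121 118 113
 110 105  97  88  72  72  72  70  65 123 122 120 119 122 118 122 124]
post top [568.1 202.4 110. ] [564.9 203.6  54. ]
```

Emit:
step_arm --pt "0.017 0.01 0" --pt "0 0 -0.08" --pt "0 0 -0.06" --pt "0 0 -0.035" --pt "0 0 -0.02" --pt "0 0 0" --spin '[0,0,0,0,0,0]'

```text
time: 13.75
tool_pos: [512.7, 125.1, 50.2]
tcp_rot: [-180.0, 0.0, 89.9]
ft_force: [0.5, -0.3, -0.7]
finger_gap: 10.9
grip_force: 29.9
```

Emit:
step_arm --pt "-0.004 0 -0.015" --pt "0 0 -0.01" --pt "0 0 0" --spin '[0,0,0]'

```text
time: 14.12
tool_pos: [512.3, 125.1, 45.7]
tcp_rot: [180.0, -0.0, 89.9]
ft_force: [0.1, 1.1, 0.8]
finger_gap: 11.2
grip_force: 30.1
```

Emit:
step_arm --pt "0 0 -0.005" --pt "0 0 -0.005" --pt "0 0 0" --spin '[0,0,0]'

```text
time: 14.5
tool_pos: [512.5, 125.3, 44.2]
tcp_rot: [180.0, -0.0, 89.9]
ft_force: [-3.4, 0.5, 7.2]
finger_gap: 11.2
grip_force: 30.9
```

Emit:
step_arm --pt "-0.007 0 0" --pt "0 0 0" --pt "0 0 0" --spin '[0,0,0]'

```text
time: 14.88
tool_pos: [510.4, 125.0, 43.1]
tcp_rot: [-180.0, 0.0, 89.9]
ft_force: [0.6, 0.0, -0.7]
finger_gap: 10.8
grip_force: 30.0
```

Free again, so the cane slipped off the flare. I lower on to the floor.

Emit:
step_arm --pt "0 0 -0.006" --pt "0 0 -0.003" --pt "0 0 0" --spin '[0,0,0]'

```text
time: 15.25
tool_pos: [510.6, 125.0, 42.0]
tcp_rot: [-180.0, 0.0, 89.9]
ft_force: [-2.7, -0.8, 5.6]
finger_gap: 10.7
grip_force: 30.7
```

Emit:
step_arm --pt "-0.004 0 0" --pt "0 0 0" --pt "0 0 0" --spin '[0,0,0]'

```text
time: 15.62
tool_pos: [510.4, 125.1, 42.0]
tcp_rot: [179.9, -0.0, 89.9]
ft_force: [1.3, -1.0, 3.0]
finger_gap: 11.0
grip_force: 30.4
```

Emit:
step_arm --pt "0 0.005 0" --pt "0 0.005 0" --pt "0 0.005 0" --pt "0 0.005 0" --pt "0 0 0" --spin '[0,0,0,0,0]' --squeeze 20

```text
time: 16.25
tool_pos: [510.2, 128.9, 42.0]
tcp_rot: [180.0, 0.0, 89.9]
ft_force: [1.0, -4.4, 3.9]
finger_gap: 11.1
grip_force: 30.7
```

Emit:
step_arm --pt "0 0.003 0" --pt "0 0.003 0" --pt "0 0 0" --spin '[0,0,0]'

```text
time: 16.62
tool_pos: [510.3, 130.1, 42.0]
tcp_rot: [180.0, 0.0, 89.9]
ft_force: [1.3, -4.3, 6.0]
finger_gap: 11.1
grip_force: 30.7
```

Emit:
step_arm --pt "0 0.002 0.002" --pt "0 0.003 0" --pt "0 0 0" --spin '[0,0,0]' --gripper -1 --squeeze 20

```text
time: 17.0
tool_pos: [509.9, 131.3, 42.0]
tcp_rot: [-180.0, -0.0, 89.9]
ft_force: [2.9, -3.1, 1.6]
finger_gap: 10.9
grip_force: 30.3
```

Emit:
step_arm --pt "0 0.003 0" --pt "0 0.003 0" --pt "0 0 0" --spin '[0,0,0]'

```text
time: 17.38
tool_pos: [509.9, 131.7, 42.0]
tcp_rot: [-180.0, 0.1, 89.9]
ft_force: [2.1, -7.5, 1.9]
finger_gap: 10.7
grip_force: 30.3
```

Emit:
step_arm --pt "0 0.002 0" --pt "0 0 0" --pt "0 0 0" --pt "0 0 0" --spin '[0,0,0,0]'

```text
time: 17.88
tool_pos: [509.9, 131.7, 42.0]
tcp_rot: [-180.0, 0.1, 89.9]
ft_force: [2.7, -8.7, 2.4]
finger_gap: 11.3
grip_force: 30.4
```

Emit:
step_arm --pt "0 0 0" --pt "0 0 0" --pt "0 0 0" --pt "0 0 0.04" --pt "0 0 0.1" --pt "0 0 0.2" --pt "0 0 0.2" --pt "0 0 0" --spin '[0,0,0,0,0,0,0,0]' --gripper 0.0

```text
time: 18.88
tool_pos: [512.8, 133.5, 155.1]
tcp_rot: [179.5, -0.1, 89.9]
ft_force: [0.8, -0.8, -0.5]
finger_gap: 42.8
grip_force: 0.0
```

Run:
```python
from h import *
s=r.sense(); print(s['time'],s['tool_pos'],s['tcp_rot'],s['ft_force'])
w=snap('wrist','w5.png'); b=snap('side','s5.png')
t=cv2.resize(b['img'][235:315,205:325],None,fx=2.2,fy=2.2,interpolation=cv2.INTER_CUBIC)
cv2.imwrite('pics/both5.png',np.vstack([w['img'],cv2.copyMakeBorder(t,0,0,0,560-t.shape[1],cv2.BORDER_CONSTANT)]))
A=w['img'].astype(int); B=b['img'].astype(int)
# knob: two-view
def tri(s1,u1,s2,u2):
    c1,d1=ray(s1,*u1);c2,d2=ray(s2,*u2)
    t=np.linalg.lstsq(np.array([d1,-d2]).T,c2-c1,rcond=None)[0]
    return ((c1+d1*t[0]+c2+d2*t[1])/2).round(1)
for p in((547.3,291.7,106),(547.3,291.7,89)): print('knob pred',np.round(proj(w,p)),np.round(proj(b,p)))
```

```text
18.875 [512.78567658 133.47298622 155.08834878] [ 1.79542154e+02 -7.98612649e-02  8.99307805e+01] [ 0.81714366 -0.79305806 -0.52390792]
knob pred [360. -91.] [218. 279.]
knob pred [353. -73.] [218. 288.]
```

View pics/both5.png

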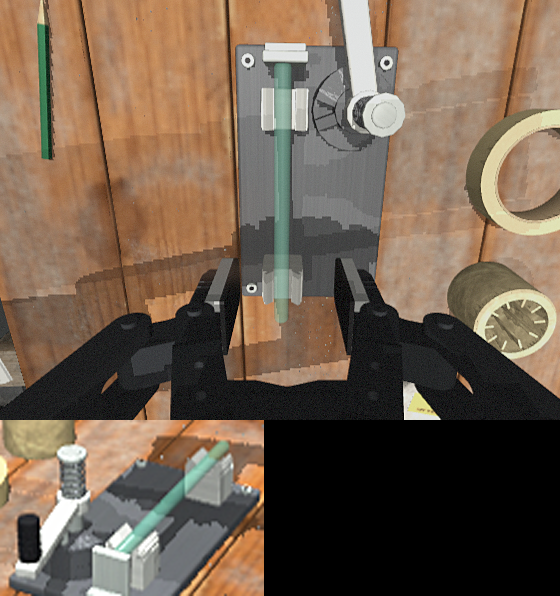

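Cane lies in both saddles with its end at the stop (wrist image: cane from (284,63) to (281,322)). The bar still stands aside. I go back to the knob where I let it go.

Emit:
step_arm --pt "0.043 0.198 0" --pt "0.043 0.198 0" --pt "0.043 0.198 0" --pt "0.043 0.198 0" --pt "0 0 -0.05" --pt "0 0 -0.08" --pt "0 0 0" --spin '[0.0134,0.0134,0.0134,0.0134,0,0,0]'

```text
time: 19.85
tool_pos: [542.3, 289.4, 120.7]
tcp_rot: [-179.7, 0.1, 99.5]
ft_force: [-0.2, 0.1, 0.2]
finger_gap: 42.8
grip_force: 0.0
```

Emit:
step_arm --pt "0.025 0.011 0" --pt "0 0 -0.08" --pt "0 0 -0.08" --pt "0 0 -0.04" --pt "0 0 -0.012" --pt "0 0 0" --spin '[0,0,0,0,0,0]'

```text
time: 20.6
tool_pos: [549.3, 293.5, 81.7]
tcp_rot: [-180.0, 0.0, 99.6]
ft_force: [0.1, -0.6, 0.2]
finger_gap: 42.8
grip_force: 0.0
```

Emit:
step_arm --pt "0 0 0" --pt "0 0 0" --pt "0 0 0" --pt "0 0 0" --pt "0 0 0" --pt "0 0 0" --spin '[0,0,0,0,0,0]' --gripper -1 --squeeze 50

```text
time: 21.35
tool_pos: [549.8, 293.9, 82.2]
tcp_rot: [179.9, -0.0, 99.6]
ft_force: [-0.3, 4.6, 3.9]
finger_gap: 14.1
grip_force: 48.9
```

Emit:
step_arm --pt "0 0 0.01" --pt "0 0 0.012" --pt "0 0 0" --spin '[0,0,0]'

```text
time: 21.72
tool_pos: [548.2, 292.8, 84.5]
tcp_rot: [-179.8, 0.0, 99.6]
ft_force: [1.6, 1.1, -8.9]
finger_gap: 14.0
grip_force: 48.8
```

Emit:
step_arm --pt "-0.0775 -0.0208 0" --pt "-0.0727 -0.034 0" --pt "-0.0657 -0.046 0" --pt "-0.0567 -0.0567 0" --pt "-0.046 -0.0657 0" --pt "0 0 0" --spin '[0.0556,0.0556,0.0556,0.0556,0.0556,0]'

```text
time: 22.48
tool_pos: [484.0, 248.0, 84.8]
tcp_rot: [-179.9, -0.1, 149.5]
ft_force: [-1.7, 2.5, -8.7]
finger_gap: 14.1
grip_force: 48.8
```

Emit:
step_arm --pt "-0.034 -0.0727 0.005" --pt "-0.021 -0.0775 0" --pt "-0.006 -0.04 0" --pt "-0.002 -0.0365 0" --pt "0 0 0" --pt "0 0 0" --spin '[0.0556,0.0556,0.0278,0.0278,0,0]'

```text
time: 23.22
tool_pos: [471.6, 203.4, 86.0]
tcp_rot: [-179.9, -0.2, 179.4]
ft_force: [-5.1, -1.3, -10.0]
finger_gap: 14.0
grip_force: 48.9
```

Emit:
step_arm --pt "0 -0.004 -0.01" --pt "0 0 -0.01" --pt "0 0 -0.005" --pt "0 0 -0.005" --pt "0 0 0" --spin '[0,0,0,0,0]'

```text
time: 23.85
tool_pos: [471.5, 203.0, 80.1]
tcp_rot: [-180.0, -0.2, 179.4]
ft_force: [-7.0, 0.4, -7.6]
finger_gap: 13.8
grip_force: 49.0
```

Emit:
step_arm --pt "0 0 -0.005" --pt "0 0 -0.005" --pt "0 0 0" --spin '[0,0,0]'

```text
time: 24.22
tool_pos: [471.5, 203.0, 78.1]
tcp_rot: [-180.0, -0.2, 179.4]
ft_force: [-6.8, -0.2, -8.5]
finger_gap: 14.0
grip_force: 49.0
```

Emit:
step_arm --pt "0 0 -0.005" --pt "0 0 -0.005" --pt "0 0 -0.004" --pt "0 0 0" --spin '[0,0,0,0]'

```text
time: 24.72
tool_pos: [471.4, 203.0, 76.0]
tcp_rot: [-180.0, -0.2, 179.4]
ft_force: [-10.1, 0.1, -2.7]
finger_gap: 14.1
grip_force: 49.7
```

Emit:
step_arm --pt "0 0 -0.003" --pt "0 0 -0.002" --pt "0 0 0" --spin '[0,0,0]'

```text
time: 25.1
tool_pos: [471.4, 203.1, 75.7]
tcp_rot: [-180.0, -0.2, 179.4]
ft_force: [-14.2, -1.4, 4.6]
finger_gap: 13.8
grip_force: 50.5
```

Emit:
step_arm --pt "-0.005 0 0.002" --pt "0 0 0" --pt "0 0 0" --spin '[0,0,0]'

```text
time: 25.48
tool_pos: [471.3, 203.1, 75.8]
tcp_rot: [-180.0, -0.1, 179.4]
ft_force: [-7.8, -0.9, -2.2]
finger_gap: 14.1
grip_force: 49.6
```

Run:
```python
from h import *
s=r.sense(); print(s['time'],s['tool_pos'],s['ft_force'],s['wrist_torque'])
b=snap('side','s6.png')
t=cv2.resize(b['img'][235:305,215:325],None,fx=7,fy=7,interpolation=cv2.INTER_CUBIC); cv2.imwrite('pics/s6c.png',t)
# hub/bar-end predicted: bar top far-end corner at lift L: free end ~ 12mm beyond knob
for L in(0,3,5,11):
  print(L,[tuple(((np.array(proj(b,p))-[215,235])*7).round()) for p in((471,211,61+L),(471,211,51+L),(540,211,61+L),(540,211,51+L))])
```

```text
25.475 [471.29599606 203.12708335  75.84667909] [-7.75043224 -0.88299083 -2.19514381] [-0.16644155  1.41741575 -0.07825099]
0 [(np.float64(490.0), np.float64(386.0)), (np.float64(490.0), np.float64(422.0)), (np.float64(231.0), np.float64(316.0)), (np.float64(232.0), np.float64(351.0))]
3 [(np.float64(490.0), np.float64(375.0)), (np.float64(490.0), np.float64(411.0)), (np.float64(231.0), np.float64(305.0)), (np.float64(232.0), np.float64(341.0))]
5 [(np.float64(490.0), np.float64(368.0)), (np.float64(490.0), np.float64(404.0)), (np.float64(231.0), np.float64(298.0)), (np.float64(232.0), np.float64(334.0))]
11 [(np.float64(490.0), np.float64(346.0)), (np.float64(490.0), np.float64(382.0)), (np.float64(231.0), np.float64(277.0)), (np.float64(231.0), np.float64(312.0))]
```

View pics/s6c.png

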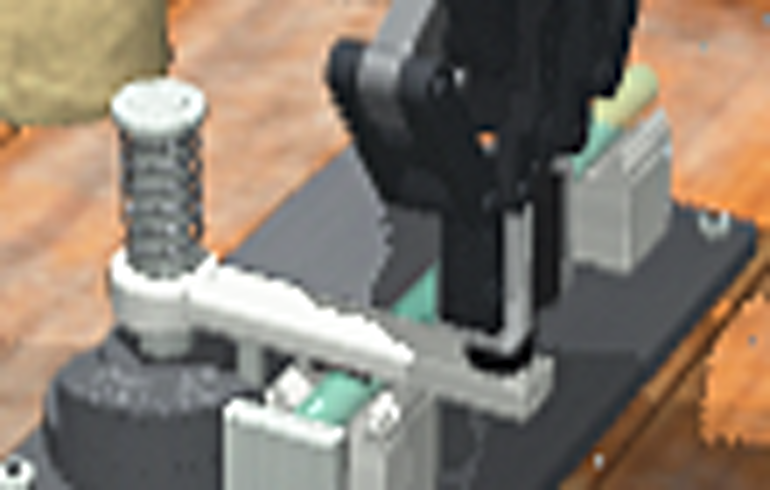

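The crop shows the bar over the +y saddle and cane, with the pin near or in the collar notch at (248,360). I compare edge rows against the lift 0 and lift 15.5 pictures to settle the height.

Run:
```python
from h import *
G={n:cv2.imread(f'pics/{n}.png',0).astype(int) for n in('side0','s2','s6')}
for c in (235,252,256,260):
    for n in G: print(c,n,G[n][264:300,c])
# subpixel vertical shift of hub+bar patch relative to side0
ref=cv2.imread('pics/side0.png',0)
for n in('s2','s6'):
    im=cv2.imread(f'pics/{n}.png',0)
    for (x0,x1,y0,y1) in((230,246,270,284),(247,264,272,290)):
        big=lambda a:cv2.resize(a,None,fx=1,fy=8,interpolation=cv2.INTER_CUBIC)
        t=big(ref[y0:y1,x0:x1]); s=big(im[y0-14:y1+4,x0:x1])
        m=cv2.matchTemplate(s,t,cv2.TM_CCOEFF_NORMED).ravel(); k=m.argmax(); print(n,(x0,x1),'up px',14-k/8,'score',m[k].round(3))
s=snap('side'); print('px/mm',proj(s,(560,203,60))[1]-proj(s,(560,203,70))[1])
```

```text
235 side0 [127  99 114 101  86 112 123  93 119 133 135 208 255 250 188 167 171 171
 183 146 121  81  46  92 120 154 137 153 145 111  82  67  72  77  75  75]
235 s2 [138 111 130 109  75 252 255 226 176 182 184 183 169 134 120 122 125 128
 127 132 140 127 119 115 115 140 125 140 131 106  85  71  76  80  81  80]
235 s6 [137 106 122 111  92 121 132 103 122 127 226 255 246 199 178 183 183 195
 155 127 135  87  53 101 118 138 126 139 132 107  86  69  77  80  81  80]
252 side0 [167 159 129 123 125 122 120 122 124 121 107 224 255 254 252 253 255 231
 170 165 159 116  91  98  99  93 124 116  64 235 255 225 153 151 153 154]
252 s2 [179 170 139 126  98 241 254 250 249 252 242 206 181 175 130 107 113 110
 111 104 103  93  71  64  66  58  51  62  67 224 253 216 162 165 165 165]
252 s6 [179 170 138 131 134 130 130 132 131 123 186 250 251 249 250 254 232 188
 179 174 122  95 104 106 106 102  95  79  68 223 253 216 163 164 164 166]
256 side0 [123 121 122 122 123 123 122 122 124 125 121 109 192 255 255 252 253 255
 237 178 167 167  99 153 237 255 254 255 235 149 244 255 249 190 145 151]
256 s2 [131 1
[... 233 characters left out ...]
 121  39 170 251 250 244 245 228 156 238 250 243 193 158 163]
260 side0 [122 123 122 121 123 124 123 122 122 122 122 122 112 147 254 255 252 253
 255 239 184 169 178 103  33 110 118 105 241 254 253 251 249 253 193 139]
260 s2 [132 131 132 131 132 132 129 154 151 245 254 251 250 213 179 183 137  62
  95 131 151 157 153 153 151 145 122 111 251 255 252 245 240 246 196 150]
260 s6 [132 132 130 130 132 133 133 132 130 132 133 131 130 135 141 245 253 252
 242 203 182 181 102  32 132 149 162 178 244 228 183 237 245 248 196 149]
s2 (230, 246) up px 6.25 score 0.818
s2 (247, 264) up px 6.375 score 0.832
s6 (230, 246) up px 0.875 score 0.965
s6 (247, 264) up px 0.625 score 0.92
px/mm 5.022610762875502
```

Hub and bar sit only 0.6–0.9 px (about 2–3 mm) above the lift 0 picture, compared with 6.3 px when lifted. So the bar is in the notch and resting on the cane, and I ease off and let go.

Emit:
step_arm --pt "-0.003 0 -0.001" --pt "0 0 0" --pt "0 0 0" --spin '[0,0,0]'

```text
time: 25.95
tool_pos: [471.2, 203.1, 75.8]
tcp_rot: [-180.0, -0.0, 179.4]
ft_force: [-5.4, -1.4, -4.0]
finger_gap: 14.2
grip_force: 49.6
```

Emit:
step_arm --pt "0 0 0" --pt "0 0 0" --pt "0 0 0" --pt "0 0 0.04" --pt "0 0 0.1" --pt "0 0 0.2" --pt "0 0 0.2" --pt "0 0 0" --spin '[0,0,0,0,0,0,0,0]' --gripper 0.0

```text
time: 26.95
tool_pos: [474.1, 203.6, 188.6]
tcp_rot: [179.9, 0.5, 179.6]
ft_force: [-0.0, 0.1, -0.0]
finger_gap: 42.5
grip_force: 0.0
```

Run:
```python
from h import *
s=r.sense(); print(s['time'],s['tool_pos'],s['ft_force'],s['finger_gap'])
b=snap('side','s7.png'); w=snap('wrist','w7.png')
ref=cv2.imread('pics/side0.png',0); im=cv2.imread('pics/s7.png',0); big=lambda a:cv2.resize(a,None,fx=1,fy=8,interpolation=cv2.INTER_CUBIC)
for (x0,x1,y0,y1) in((230,246,270,284),(247,264,272,290)):
    m=cv2.matchTemplate(big(im[y0-14:y1+4,x0:x1]),big(ref[y0:y1,x0:x1]),cv2.TM_CCOEFF_NORMED).ravel(); print('up px',14-m.argmax()/8,m.max().round(3))
cv2.imwrite('pics/end.png',np.vstack([w['img'][150:],cv2.copyMakeBorder(cv2.resize(b['img'][235:305,215:325],None,fx=4,fy=4,interpolation=cv2.INTER_CUBIC),0,0,0,120,cv2.BORDER_CONSTANT)]))
```

```text
26.95 [474.10172462 203.55151103 188.57329016] [-0.0387175   0.0778735  -0.02565479] 42.45495571528262
up px 1.0 0.957
up px 1.0 0.958
```

View pics/end.png

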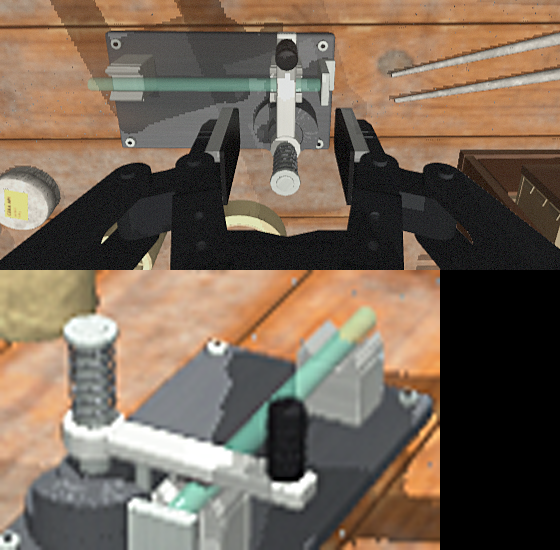

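The bar lies square across the cane over the +y saddle, about 2 mm up by pixel shift and unchanged by letting go. The cane's end meets the stop at (322,85).

```bash
python3 -c "
from h import *
print(r.hand_in())"
```

```text
the job is handed in; nothing more can be done
None
```

I handed the job in at about 27 s of the 72 s; no verdict came back. The cane lies in both saddles, pressed home on the stop at about 7–9 N by the wrist force, and the bar was let down by the knob on to the cane and then let go. The bystanders were not touched.

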